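Key the filter cell onto the right light tube and hold it home

ROBOT

A 7-joint arm with a two-finger parallel gripper is mounted at the origin on the work surface. World frame = base frame: x ahead of the robot, y to its left, z up, the work surface at z = 0. Lengths are in m, angles in rad, forces in N, time in s.
With the tool pointing down it reaches from about 0.375 to 0.925 m from the base axis. Payload 3.1 kg.
Tool frame: the origin (TCP) lies at the very end of the fingers, on their centre line; the grasp point (between the pads) lies 19 mm behind it; z points along the fingers, y is the line along which they close (so a half turn about z gives the same grasp; the last joint's range is limited). The gripper opens to 85 mm and grips with 20 to 120 N. Pads are 22 mm wide; open, the fingers measure 114 mm over their backs; the gripper's body (76 mm by 85 mm) begins 54 mm behind the grasp point. The pads swing forward as they close: fully open they stand 13 mm farther back than shut.
Start: joints at [-1.358, 0.383, 0.044, 1.598, -0.018, 1.161, -0.05], TCP at [0.199, 0.619, 0.193] pointing down, gripper open.
Joint ranges: [-2.61, 2.61], [-0.41, 2.15], [-1.48, 1.57], [0, 2.5], [-1.57, 4.71], [0.05, 1.97], [-2.85, 2.85]. Speed limits (rad/s): [2.79, 2.79, 3.14, 3.14, 3.14, 3.14, 3.14].

INTERFACE

Orientations are given as a unit quaternion [w, x, y, z].
In Python, from cell import ctrl gives the robot as it stands. The module is installed in compiled form; this text tells all that it offers.
- The arm moves only by the shell command python3 -m handwheel 'ROWS' [FORCE]. ROWS is JSON, a list of rows, each a list of 3 entries, a list of its own where there are three numbers: the opening, from 0 (shut) to 1 (fully open), then the shift along the tool's x, y, z in units of 750 mm (1.0 is 750 mm), then the turn, a rotation vector about the tool's x, y, z in units of 180 degrees (1.0 is 180 degrees). A call has 1 to 5 rows; each row is the pose to reach, as a shift and turn from the pose commanded when the call began, along the tool's axes at that moment, turning the shorter way round; what a row does not reach only later rows make up. A row lasts 1/10 s, in which the tool goes at most 50 mm and 8.59 degrees, less where a joint would pass 70% of its speed; a pose out of reach is approached as far as the arm can. A call with a number of a shift or a turn outside -1 to 1 is refused whole. A call with a gripper value outside its range is refused whole. The fingers move at their own pace and stop on an object; FORCE is the grip in N (left out, the last holds). Time passes only in rows, so rows that repeat a pose let the fingers close. It gives the time, the measured TCP pose, the force, the opening and the grip force at its end, in the units of the state.
- ctrl.observe(): the state, without advancing time (a new reading comes with each control period).
- ctrl.capture(name): name is "side" or "top" or "wrist"; returns the picture (480x640x3 uint8, blue, green, red); there is no depth.
- ctrl.calibration(name): a dict with "intrinsics" (3x3 intrinsics, pixels), "distortion" ([k1, k2, p1, p2, k3] as OpenCV has them; the pictures are not rectified), "rvec" (rotation vector, rad) and "tvec" (3), from world to camera coordinates, as OpenCV has them; the wrist camera has in their place "mount" (4x4, takes a point from camera to tool coordinates, whose origin is the TCP and whose axes are the flange's). Camera axes: x right, y down, z forward; pixel columns grow to the right and rows downward; lengths in m; the calibration is good to about 2 mm. A picture is of the moment at which its call begins: read the wrist's pose just before it. calibration takes no time and is no camera call.
- ctrl.hand_in(): hands the job in; it is judged then, once.
The state is a dict: "time": time; "joints": joint angles; "qvel": joint speeds; "effort": joint torques, N m; "eef_pos": TCP position; "ee_rot": TCP orientation; "force": force on the tool from outside, world axes, zero at the start; "wrist_torque": the same for the moment, N m; "width": opening from 0.0 (shut) to 1.0 (fully open); "finger_force": force on a finger pad.
Only numpy, scipy, OpenCV 4.12 (cv2) and the standard library are available. Lean on these libraries where they do the work, as an engineer would, in place of code of your own. Each camera call takes 0.05 s, during which the arm holds its last target. There are 200 camera calls.

TASK

Two light tubes stand on the black viewer, each with a vial behind it. Pick up the knurled filter cell, set it only over the tube in front of the pink vial, turn it until its hidden keyways drop over the pins, then push it fully home against the sprung orange seat and finish while still holding it pushed home in the gripper. Leave the vials and everything else on the bench undisturbed.

Things in the scene. Friction and masses are not known exactly. Their poses are not given: they have to be found in the camera images.
- cell_center (a point): Centre (20 mm above the underside) of the loose filter cell: a knurled aluminium collar, 52 mm outer diameter, 40 mm high, about 0.12 kg, standing open side down on the bench; a 6 mm cap with amber window closes its top. Bore 35 mm in diameter, 34 mm deep, with three hidden keyways 120 degrees apart, 11 mm wide, cut up the bore to 45 mm diameter. z is its axis, up; x, y say nothing of the pins.
- tubeA_top (a point): Centre of the flat top of light tube A, towards the viewer's +y end. Three steel pins 120 degrees apart, 5 mm wide, stick out to 41 mm diameter, upper sides 15 mm below this point. How they are turned is told nowhere and differs between tubes and days. A cell set on a tube rests level on the pins 19 mm above home until turned so that its keyways (3 mm play each side) meet them: at most 120 degrees.
- tubeB_top (a point): The same point of light tube B, towards the viewer's -y end. Its pins are alike but turned differently.
- tubeA_home (a point): Where the cell's centre lies when the cell is fully home on tube A (inside of its cap on the tube's top): on the tube's axis, 14 mm below the tube's top. Axes as the viewer.
- tubeB_home (a point): The same for tube B.
- seatA (a joint): Travel (m) of the orange sprung seat ring (37 to 53 mm in diameter) round the foot of tube A: 0 is up, its upper side 29 mm below the tube's top; grows as pressed, 0.005 with the cell home. The spring pushes with about 5 N at first, 11 N at home, and lifts a cell that is let go by 5 mm.
- seatB (a joint): The same for tube B.
- pink_vial_center (a point): Centre of the pink-filled square vial (24 x 24 x 65 mm, white cap), loose in one of the viewer's two pockets, 90 mm behind the tube to use (the nearest one). Its top stands 128 mm above the bench, 31 mm above the tube's top. Leave it there.
- empty_vial_center (a point): Centre of the clear empty vial of the same size in the other pocket. Leave it there.
- spare1_center (a point): Centre of a clear spare vial with a black cap, 24 x 24 x 65 mm, in the grey tray (100 x 160 x 35 mm) to the left of the viewer. Leave alone.
- spare2_center (a point): Centre of a beige-filled spare vial with a black cap, same size, same tray. Leave alone.
- jar: Amber specimen jar with a green cap, 64 mm in diameter, 85 mm high, origin at its underside. Leave alone.
- tweezers: Steel tweezers, 130 mm long, 5 mm high, lying on the bench, origin at the middle. Leave alone.
- viewer: Black viewer box, 180 x 300 x 60 mm, fixed, origin at the centre of its underside, x away from the robot, z up. On its top two alike tubes 150 mm apart along y and, 90 mm behind each (+x), a pocket with a vial. Each tube: frosted post 32 mm in diameter, 37 mm high, chamfered top, an orange sprung seat round its foot.
Things that resemble listed ones, but are neither listed nor needed, are in the scene too. What is shaped like the part that bears cell_center but yellow is not meant.

How it is judged:
By the outcome, as a careful person would: the job done as asked, in the order asked, and still so for the second after the job is handed in, while the arm keeps its last pose, push and grip.
It also fails if it takes over 48 s, if anything falls off the work surface, if the arm or the gripper's body presses on something with over 40 N, if the wrist force passes 120 N, or if a joint passes its speed limit or range.

## Working session

There is one attempt and no reset: what is moved stays moved. The work goes in short steps, Python scripts to look and compute and a shell command to move; the robot and the scene stay as the last step left them, time stands still between calls to the robot, and variables do not carry over. Pictures are saved under pics/ and viewed, at most 10 in all, crops included, and the job is handed in when it is done.

```bash
mkdir -p pics; cat > h.py <<'E'
import numpy as np, cv2
from cell import ctrl
from scipy.spatial.transform import Rotation as R
def rot(q): return R.from_quat([q[1],q[2],q[3],q[0]]).as_matrix()
def cam(name,state=None):
    c=ctrl.calibration(name); K=np.array(c["intrinsics"],float); D=np.array(c["distortion"],float)
    if "mount" in c:
        s=state; T=np.eye(4); T[:3,:3]=rot(s["ee_rot"]); T[:3,3]=s["eef_pos"]
        M=T@np.array(c["mount"]); Rw=M[:3,:3].T; t=-Rw@M[:3,3]
    else:
        Rw=cv2.Rodrigues(np.array(c["rvec"],float))[0]; t=np.array(c["tvec"],float).ravel()
    return K,D,Rw,t
def ray(C,px):
    K,D,Rw,t=C; u=cv2.undistortPoints(np.array([[px]],float),K,D).ravel()
    d=Rw.T@np.array([u[0],u[1],1]); return -Rw.T@t, d/np.linalg.norm(d)
def plane(C,px,z):
    o,d=ray(C,px); return o+d*(z-o[2])/d[2]
def tri(rs):
    A=sum(np.eye(3)-np.outer(d,d) for o,d in rs); b=sum((np.eye(3)-np.outer(d,d))@o for o,d in rs)
    return np.linalg.solve(A,b)
def proj(C,p):
    K,D,Rw,t=C; return cv2.projectPoints(np.array([p],float),cv2.Rodrigues(Rw)[0],t,K,D)[0].ravel()
E
python3 - <<'E'
from h import *
s=ctrl.observe(); print(s)
for n in("side","top","wrist"):
    cv2.imwrite(f"pics/{n}0.png",ctrl.capture(n))
for n in("side","top"):
    K,D,Rw,t=cam(n); print(n,-Rw.T@t,Rw[2])
E
```

```text
{'time': 0.0, 'joints': array([-1.35780058,  0.38384235,  0.04383625,  1.5995698 , -0.01792773,
        1.16118126, -0.04991697]), 'qvel': array([ 0.00069181,  0.00026751,  0.00089594, -0.00099276,  0.00192227,
       -0.00013582,  0.00039266]), 'effort': array([-1.94394220e-04, -4.33464324e+01,  1.02436524e+00, -2.49514943e+01,
        1.04419122e-02,  1.13843768e-02, -9.36403296e-06]), 'eef_pos': array([0.19846721, 0.61787305, 0.19158449]), 'ee_rot': array([-1.44375694e-04,  1.54748533e-01,  9.87953031e-01, -1.29612743e-03]), 'force': array([ 0.16417885,  0.57853673, -0.10523139]), 'wrist_torque': array([-0.03607826,  0.03565661, -0.01462175]), 'finger_force': 0.0, 'width': 0.9960653111917076}
side [0.34527046 0.8011029  1.08661194] [ 0.13707916 -0.61543582 -0.77617527]
top [0.31651602 0.01644643 1.74308151] [ 0.12719377  0.00129603 -0.99187704]
```

View pics/top0.png

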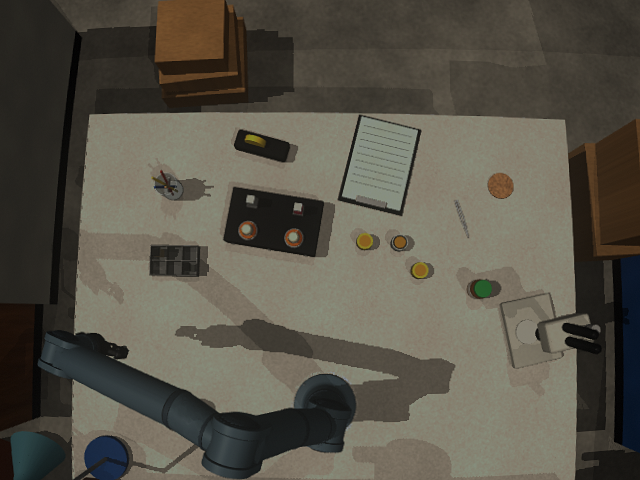

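View pics/side0.png

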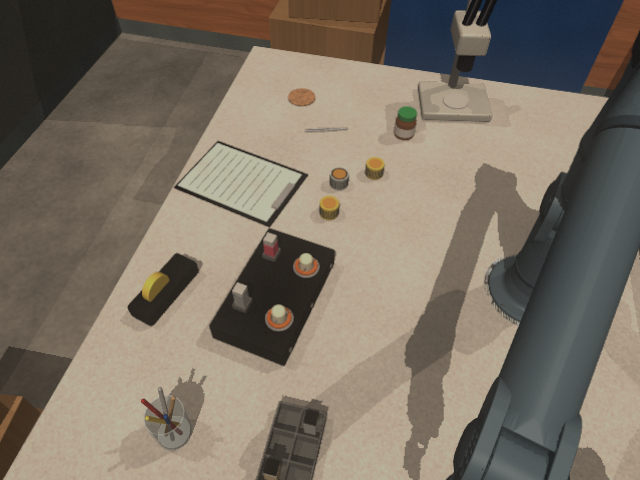

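Top view: the grey collar with an amber window is at (400,242) in the top picture and (340,178) in the side picture. The yellow lookalikes are at (364,241) and (420,270) in top, (330,207) and (375,167) in side. I choose the grey one. The pink vial is at side (270,248), and the tube in front of it is at side (306,264) / top (293,237), the -y one, so tube B. I'll check both choices in a crop.

```bash
python3 - <<'E'
from h import *
S=cv2.imread("pics/side0.png"); T=cv2.imread("pics/top0.png")
a=cv2.resize(S[145:345,200:400],(600,600),interpolation=cv2.INTER_CUBIC); 
b=cv2.resize(T[190:290,380:433],(200,377),interpolation=cv2.INTER_CUBIC); 
o=np.zeros((600,800,3),np.uint8); o[:,:600]=a; o[:377,600:]=b; cv2.imwrite("pics/crop1.png",o)
def blobs(I,x0,y0,x1,y1,lo,hi,amin):
    m=np.zeros(I.shape[:2],np.uint8); m[y0:y1,x0:x1]=cv2.inRange(cv2.cvtColor(I,cv2.COLOR_BGR2HSV),lo,hi)[y0:y1,x0:x1]
    n,l,st,c=cv2.connectedComponentsWithStats(m); return [(c[i].round(1),st[i,4]) for i in range(1,n) if st[i,4]>=amin]
am=((5,120,80),(24,255,255)); wh=((15,0,140),(60,110,255))
print("am",blobs(S,325,165,355,185,*am,8),blobs(T,388,232,412,252,*am,8))
print("wh",blobs(S,260,245,325,335,*wh,8),blobs(T,225,215,310,250,*wh,8))
Cs,Ct=cam("side"),cam("top")
ps=blobs(S,325,165,355,185,*am,8);pt=blobs(T,388,232,412,252,*am,8)
if ps and pt:
    p=max(ps,key=lambda b:b[1])[0];q=max(pt,key=lambda b:b[1])[0]
    print("cell",tri([ray(Cs,p),ray(Ct,q)]),plane(Cs,p,.04),plane(Ct,q,.04))
for p,q in (((306,259),(293,237)),((278,311),(247,230))):
    print("tube",tri([ray(Cs,p),ray(Ct,q)]),plane(Cs,p,.097),plane(Ct,q,.097))
E
```

```text
am [(array([339. , 173.3]), np.int32(115))] [(array([399.7, 241.8]), np.int32(103))]
wh [(array([305.5, 259.4]), np.int32(135)), (array([316.2, 317.4]), np.int32(635)), (array([278.1, 311.6]), np.int32(158))] [(array([245.7, 228.4]), np.int32(36)), (array([292.8, 236.3]), np.int32(37))]
cell [ 0.52700797 -0.23810455  0.03777367] [ 0.52537764 -0.23582832  0.04      ] [ 0.52797198 -0.23772375  0.04      ]
tube [0.53244736 0.10546062 0.08923739] [0.5302633  0.11088882 0.097     ] [0.532158   0.10510096 0.097     ]
tube [0.55523207 0.2518499  0.08622392] [0.55399518 0.25777755 0.097     ] [0.55266083 0.25019935 0.097     ]
```

View pics/crop1.png

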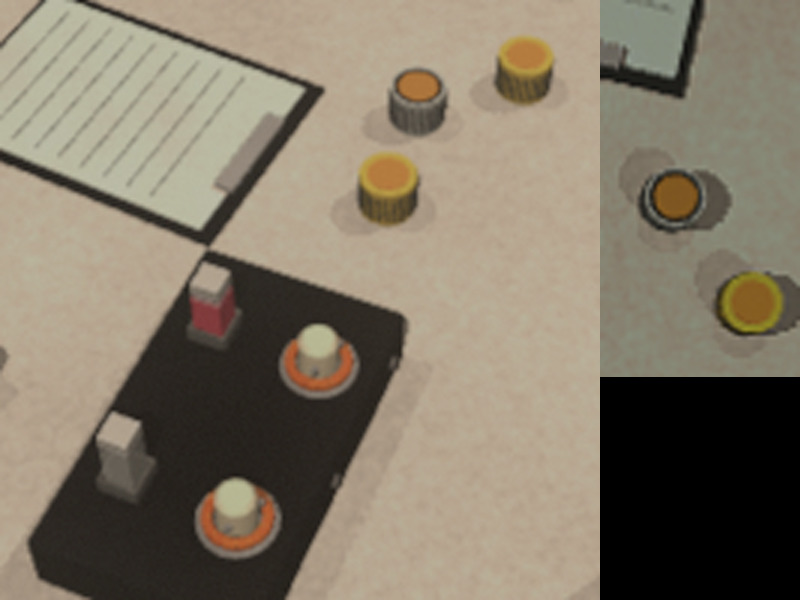

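Crop: the grey collar is at (418,100) between the two yellow ones, and the pink vial at (213,310) stands behind tube B at (318,350). Both choices confirmed. Moving above the cell.

```bash
M="python3 -m handwheel"
$M '[[1,[-0.208,-0.26,0],[0,0,0]],[1,[-0.208,-0.26,0],[0,0,0]],[1,[-0.208,-0.26,0],[0,0,0]],[1,[-0.208,-0.26,0],[0,0,0]],[1,[-0.208,-0.26,0],[0,0,0]]]' 40
$M '[[1,[-0.208,-0.26,0],[0,0,0]],[1,[-0.208,-0.26,0],[0,0,0]],[1,[-0.208,-0.26,0],[0,0,0]],[1,[-0.208,-0.26,0],[0,0,0]],[1,[-0.208,-0.26,0],[0,0,0]]]'
```

```text
time: 0.65
eef_pos: [0.2881, 0.3832, 0.1926]
ee_rot: [-0.0, 0.155, 0.988, -0.0]
force: [1.6, 0.6, 0.8]
width: 1.002
finger_force: 0.0
time: 1.15
eef_pos: [0.3767, 0.15, 0.1929]
ee_rot: [0.0, 0.155, 0.988, 0.0]
force: [0.9, 0.2, -0.5]
width: 1.0
finger_force: 0.0
```

```bash
M="python3 -m handwheel"
$M '[[1,[-0.208,-0.26,0],[0,0,0]],[1,[-0.208,-0.26,0],[0,0,0]],[1,[-0.208,-0.26,0],[0,0,0]],[1,[-0.208,-0.26,0],[0,0,0]],[1,[-0.208,-0.26,0],[0,0,0]]]'
$M '[[1,[-0.142,-0.171,0],[0,0,0]],[1,[-0.142,-0.171,0],[0,0,0]],[1,[-0.142,-0.171,0],[0,0,0]],[1,[-0.142,-0.171,0],[0,0,0]],[1,[-0.142,-0.171,0],[0,0,0]]]'
python3 - <<'E'
from h import *
s=ctrl.observe(); I=ctrl.capture("wrist"); cv2.imwrite("pics/w1.png",I); np.save("w1.npy",[s["eef_pos"],s["eef_pos"]]); np.save("w1q.npy",s["ee_rot"])
print(s["eef_pos"],s["joints"].round(2),s["force"]); C=cam("wrist",s); print(-C[2].T@C[3],C[2][2],proj(C,[.527,-.238,.04]))
E
```

```text
time: 1.65
eef_pos: [0.4656, -0.0831, 0.1931]
ee_rot: [0.0, 0.155, 0.988, 0.001]
force: [0.9, 0.2, -0.4]
width: 1.003
finger_force: 0.0
time: 2.15
eef_pos: [0.5272, -0.2401, 0.1928]
ee_rot: [-0.0, 0.158, 0.987, -0.002]
force: [0.1, 0.2, -0.6]
width: 1.0
finger_force: 0.0
[ 0.52717535 -0.24014065  0.19282461] [-0.36  0.33  0.86  1.8  -0.27  1.13  1.85] [ 0.11421778  0.17826661 -0.62150555]
[ 0.44742498 -0.21390504  0.3746557 ] [ 0.30758584 -0.10361773 -0.94586168] [321.30047428 196.52971678]
```

View pics/w1.png

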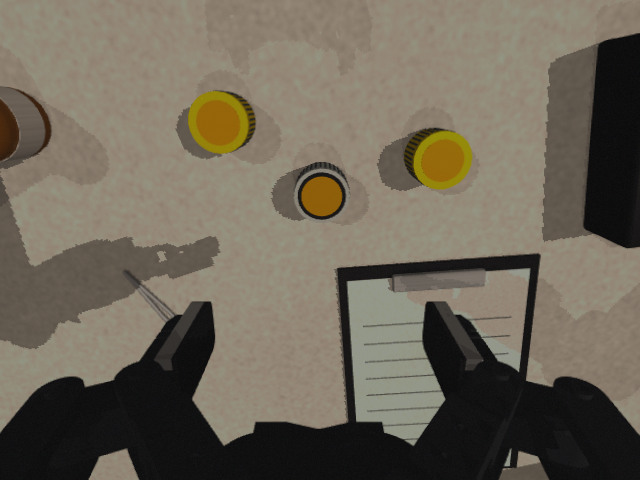

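The picture shows the grey cell's window at (322,197), yellow ones at (221,122) and (440,159), and open fingers clear of them all. I'll refine the cell from this view together with the top view.

```bash
python3 - <<'E'
from h import *
s=ctrl.observe(); I=cv2.imread("pics/w1.png"); C=cam("wrist",s)
m=np.zeros((480,640),np.uint8); m[165:225,290:355]=cv2.inRange(cv2.cvtColor(I,cv2.COLOR_BGR2HSV),(5,150,80),(24,255,255))[165:225,290:355]
M=cv2.moments(m,True); p=(M["m10"]/M["m00"],M["m01"]/M["m00"]); print(p,M["m00"])
w=plane(C,p,.04); t3=tri([ray(C,p),ray(cam("top"),(399.7,241.8)),ray(cam("side"),(339,173.3))]); print(w,t3)
d=np.append(w[:2],.006)-s["eef_pos"]; print(d,(rot(s["ee_rot"]).T@d/.75).round(4))
E
```

```text
(321.10164190774043, 195.84284597341673) 1279.0
[ 0.525941   -0.23473326  0.04      ] [ 0.52647024 -0.23621222  0.03983456]
[-0.0010427   0.00260101 -0.18650062] [0.0021 0.0032 0.2487]
```

```bash
M="python3 -m handwheel"
$M '[[1,[0.002,0.003,0.06],[0,0,0]],[1,[0.002,0.003,0.12],[0,0,0]],[1,[0.002,0.003,0.18],[0,0,0]],[1,[0.002,0.003,0.22],[0,0,0]],[1,[0.002,0.003,0.2487],[0,0,0]]]'
$M '[[1,[0,0,0],[0,0,0]],[0,[0,0,0],[0,0,0]],[0,[0,0,0],[0,0,0]],[0,[0,0,0],[0,0,0]],[0,[0,0,0],[0,0,0]]]' 40
$M '[[0,[0,0,0],[0,0,0]],[0,[0,0,0],[0,0,0]],[0,[0,0,0],[0,0,0]]]' 40
```

```text
time: 2.7
eef_pos: [0.525, -0.2291, 0.0036]
ee_rot: [-0.002, 0.153, 0.988, 0.002]
force: [0.5, -0.2, -0.4]
width: 1.002
finger_force: 0.0
time: 3.2
eef_pos: [0.5281, -0.2335, 0.0078]
ee_rot: [0.001, 0.155, 0.988, 0.0]
force: [-0.5, 0.3, -0.2]
width: 0.334
finger_force: 0.0
time: 3.5
eef_pos: [0.5269, -0.2334, 0.0065]
ee_rot: [0.0, 0.155, 0.988, 0.0]
force: [1.0, -0.5, -0.2]
width: -0.006
finger_force: 0.0
```

The gripper shut on nothing, so I'll look.

```bash
python3 - <<'E'
from h import *
s=ctrl.observe(); print(s["eef_pos"],s["width"],s["finger_force"]); cv2.imwrite("pics/w2.png",ctrl.capture("wrist"))
E
```

```text
[ 0.52689504 -0.23335638  0.00654917] -0.006017258971960265 0.0
```

View pics/w2.png

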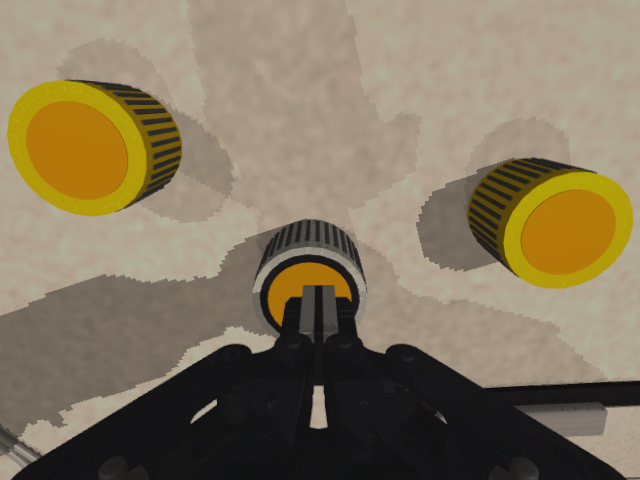

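```bash
python3 - <<'E'
from h import *
s=ctrl.observe(); C=cam("wrist",s); tr=rot(s["ee_rot"]); t=s["eef_pos"]
print(C[0], "cam",-C[2].T@C[3])
print("tcp",proj(C,t),"grasp",proj(C,t-tr[:,2]*.019))
for p in ([.526,-.2355,.04],[.526-.026,-.2355,.04],[.526+.026,-.2355,.04],[.526,-.2355-.026,.04],[.526,-.2355+.026,.04]): print(p,proj(C,p))
for px in((312,305),(310,255),(258,290),(365,290)): print(px,plane(C,px,.04),plane(C,px,.0))
for n in("side","top"):
    cv2.imwrite(f"pics/{n}2.png",ctrl.capture(n))
print(cam("side")[0][0,0],proj(cam("side"),t), proj(cam("top"),t))
a=cv2.imread("pics/side2.png");b=cv2.imread("pics/top2.png")
o=np.hstack([cv2.resize(a[110:240,280:410],(400,400)),cv2.resize(b[180:310,340:470],(400,400))]); cv2.imwrite("pics/c2.png",o)
E
```

```text
[[366.48087137   0.         318.24865377]
 [  0.         366.48087137 228.53023793]
 [  0.           0.           1.        ]] cam [ 0.44681712 -0.20818684  0.18831854]
tcp [318.98115166 266.05653601] grasp [319.07362644 282.25594114]
[0.526, -0.2355, 0.04] [314.02638637 296.68293395]
[0.5, -0.2355, 0.04] [295.58007525 246.21626633]
[0.552, -0.2355, 0.04] [330.81979593 342.70472363]
[0.526, -0.2615, 0.04] [260.60751013 311.94364304]
[0.526, -0.2095, 0.04] [369.04664364 281.0483512 ]
(312, 305) [ 0.52981819 -0.23771887  0.04      ] [ 0.55220273 -0.24568335  0.        ]
(310, 255) [ 0.50584941 -0.23081986  0.04      ] [ 0.52176982 -0.23692375  0.        ]
(258, 290) [ 0.51497685 -0.25861658  0.04      ] [ 0.53335884 -0.27221696  0.        ]
(365, 290) [ 0.52979474 -0.21243274  0.04      ] [ 0.55217295 -0.21357782  0.        ]
529.654033207846 [337.79850288 182.25024453] [396.88232389 243.34867427]
```

View pics/c2.png

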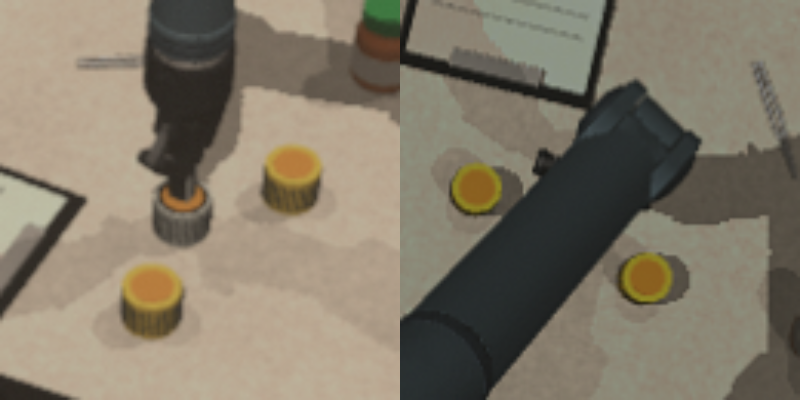

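The picture shows the shut fingertips standing just over the amber cap, near side pixel (339,173), about z = 0.04. The reported TCP is at z = 0.0065, so the real fingertips end roughly 36–40 mm above the reported TCP. The cell hasn't moved. I'll open, go lower watching the force, and grip again.

```bash
M="python3 -m handwheel"
$M '[[1,[0,0,0],[0,0,0]],[1,[0,0,0],[0,0,0]],[1,[0,0,0],[0,0,0]],[1,[0,0,0],[0,0,0]],[1,[0,0,0],[0,0,0]]]'
$M '[[1,[0,0,0],[0,0,0]],[1,[0,0,0.01],[0,0,0]],[1,[0,0,0.02],[0,0,0]],[1,[0,0,0.035],[0,0,0]],[1,[0,0,0.035],[0,0,0]]]'
$M '[[1,[0,0,0.006],[0,0,0]],[1,[0,0,0.012],[0,0,0]],[1,[0,0,0.012],[0,0,0]]]'
```

```text
time: 4.15
eef_pos: [0.5269, -0.2333, 0.0064]
ee_rot: [-0.0, 0.155, 0.988, -0.0]
force: [-0.0, -0.3, 0.4]
width: 0.844
finger_force: 0.0
time: 4.65
eef_pos: [0.525, -0.2323, -0.0221]
ee_rot: [-0.002, 0.155, 0.988, 0.0]
force: [-0.6, 0.7, -0.5]
width: 1.0
finger_force: 0.0
time: 4.95
eef_pos: [0.5264, -0.2331, -0.0294]
ee_rot: [-0.001, 0.155, 0.988, 0.0]
force: [0.2, 0.7, -0.2]
width: 1.003
finger_force: 0.0
```

```bash
M="python3 -m handwheel"
$M '[[0,[0,0,0],[0,0,0]],[0,[0,0,0],[0,0,0]],[0,[0,0,0],[0,0,0]],[0,[0,0,0],[0,0,0]],[0,[0,0,0],[0,0,0]]]' 50
python3 - <<'E'
from h import *
s=ctrl.observe(); print(s["eef_pos"],s["force"],s["width"],s["finger_force"])
a=ctrl.capture("side");w=ctrl.capture("wrist")
o=np.hstack([cv2.resize(a[110:240,280:410],(400,400)),cv2.resize(w[180:480,170:470],(400,400))]); cv2.imwrite("pics/c3.png",o)
E
```

```text
time: 5.45
eef_pos: [0.5276, -0.2339, -0.028]
ee_rot: [0.001, 0.155, 0.988, -0.0]
force: [-0.6, -1.0, 4.5]
width: 0.595
finger_force: 52.5
[ 0.52761707 -0.23394845 -0.02802604] [-0.61615149 -0.99132166  4.51441133] 0.5947722668435389 52.48371549881995
```

View pics/c3.png

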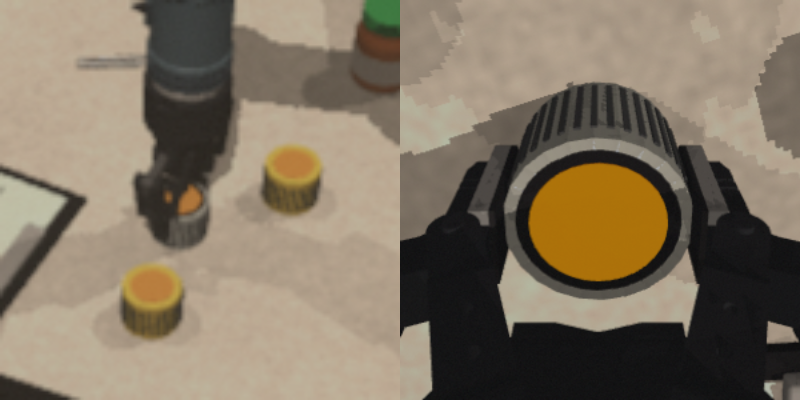

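The cell is held squarely; the right half shows the window at (598,222) between the pads. The tips seem to touch the bench, so I'll regrip 6 mm higher for clearance at home, then lift.

```bash
M="python3 -m handwheel"
$M '[[0.8,[0,0,0],[0,0,0]],[0.8,[0,0,0],[0,0,0]],[0.8,[0,0,-0.008],[0,0,0]],[0.8,[0,0,-0.008],[0,0,0]],[0,[0,0,-0.008],[0,0,0]]]'
$M '[[0,[0,0,0],[0,0,0]],[0,[0,0,0],[0,0,0]],[0,[0,0,0],[0,0,0]],[0,[0,0,0],[0,0,0]]]' 60
python3 - <<'E'
from h import *
s=ctrl.observe(); print(s["eef_pos"],s["joints"].round(2),s["force"])
E
$M '[[0,[0,0,-0.05],[0,0,0]],[0,[0,0,-0.1],[0,0,0]],[0,[0,0,-0.16],[0,0,0]],[0,[0,0,-0.22],[0,0,0]],[0,[0,0,-0.22],[0,0,0]]]'
```

```text
time: 6.05
eef_pos: [0.5271, -0.2332, -0.0227]
ee_rot: [0.0, 0.155, 0.988, 0.0]
force: [0.6, 0.1, 0.5]
width: 0.647
finger_force: 0.0
time: 6.45
eef_pos: [0.5275, -0.2336, -0.0222]
ee_rot: [0.001, 0.155, 0.988, -0.0]
force: [-0.6, 0.9, 5.3]
width: 0.588
finger_force: 62.8
[ 0.52747255 -0.23358177 -0.02221966] [-0.19  0.63  0.66  1.94 -0.55  0.76  2.05] [-0.60767478  0.87062471  5.32307826]
time: 6.95
eef_pos: [0.5314, -0.2359, 0.1483]
ee_rot: [0.006, 0.155, 0.988, -0.001]
force: [0.8, -0.6, -1.2]
width: 0.591
finger_force: 63.1
```

```bash
M="python3 -m handwheel"
$M '[[0,[0.058,0.31,0],[0,0,0]],[0,[0.058,0.31,0],[0,0,0]],[0,[0.058,0.31,0],[0,0,0]],[0,[0.058,0.31,0],[0,0,0]],[0,[0.058,0.31,0],[0,0,0]]]'
$M '[[0,[0,0,0],[0,0,0]],[0,[0,0,0],[0,0,0]]]'
python3 - <<'E'
from h import *
s=ctrl.observe(); w=ctrl.capture("wrist"); t=ctrl.capture("top"); cv2.imwrite("pics/w4.png",w); cv2.imwrite("pics/t4.png",t)
import pickle; pickle.dump(s,open("s4.pkl","wb"))
C=cam("wrist",s); print(s["eef_pos"],s["joints"].round(2),proj(C,[.532,.105,.097]))
E
```

```text
time: 7.45
eef_pos: [0.5555, 0.0062, 0.1406]
ee_rot: [-0.001, 0.153, 0.988, 0.001]
force: [0.1, -0.7, -1.1]
width: 0.593
finger_force: 63.0
time: 7.65
eef_pos: [0.5555, 0.003, 0.1407]
ee_rot: [-0.001, 0.153, 0.988, -0.001]
force: [0.3, -1.6, -1.1]
width: 0.589
finger_force: 63.1
[0.555512   0.00304049 0.14073595] [-0.75  0.33  0.79  1.91 -0.27  1.02  1.43] [467.61252138 156.02782385]
```

View pics/w4.png

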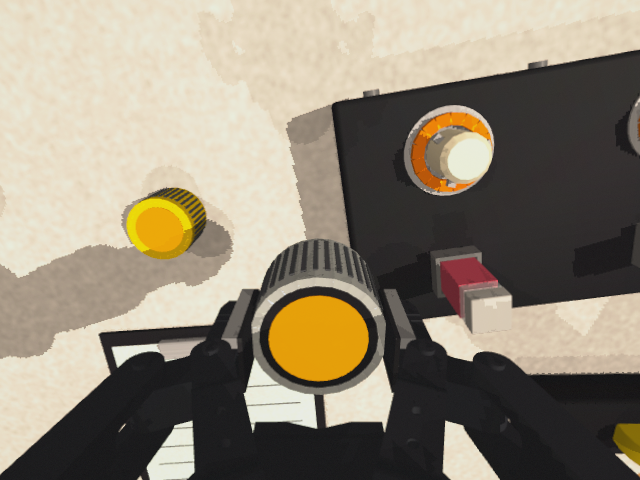

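Picture: the pink vial at (470,290) stands behind the tube, whose bright top is at about (467,157). The held cell's window is at (319,338). I'll measure the tube top and the cell's place in the hand.

```bash
python3 - <<'E'
from h import *
import pickle
s=pickle.load(open("s4.pkl","rb")); C=cam("wrist",s); w=cv2.imread("pics/w4.png"); t=cv2.imread("pics/t4.png")
def bl(I,x0,y0,x1,y1,thr):
    g=I[y0:y1,x0:x1].min(axis=2); m=(g>thr).astype(np.uint8); n,l,st,c=cv2.connectedComponentsWithStats(m)
    i=1+np.argmax(st[1:,4]); cn=cv2.findContours((l==i).astype(np.uint8),cv2.RETR_EXTERNAL,cv2.CHAIN_APPROX_NONE)[0][0]
    e=cv2.fitEllipse(cn); return np.array(e[0])+[x0,y0],e[1],st[i,4]
g=w[130:185,425:505].min(axis=2); print(g[27,::4], g[::4,42])
for th in (150,180,200,215):
    p,ax,a=bl(w,425,125,505,190,th); print(th,p,ax,a,plane(C,p,.097))
p=bl(w,425,125,505,190,200)[0]
for th in(140,170,200):
    q=bl(t,280,225,306,250,th); print(q, tri([ray(C,p),ray(cam("top"),q[0])]),plane(cam("top"),q[0],.097))
m=np.zeros((480,640),np.uint8); m[280:390,255:385]=cv2.inRange(cv2.cvtColor(w,cv2.COLOR_BGR2HSV),(5,150,80),(24,255,255))[280:390,255:385]
cn=max(cv2.findContours(m,0,1)[0],key=cv2.contourArea); e=cv2.fitEllipse(cn); print(e)
h=plane(C,e[0],s["eef_pos"][2]+.062); print("held",h,"tool",rot(s["ee_rot"]).T@(h-s["eef_pos"]))
E
```

```text
[ 95  90  93  94 124 130 217 218 217 216 217 218 217 218 218 218 196  46
  46  45] [ 95 180 193 218 219 218 217 217 216 215 216 216 216 140]
150 [470.16471481 154.01832199] (43.75226593017578, 56.8974494934082) 1812 [0.53127258 0.10666641 0.097     ]
180 [469.47970581 156.82835579] (38.45069885253906, 48.54246139526367) 1503 [0.53281991 0.10598713 0.097     ]
200 [468.22702789 158.55513382] (36.96394729614258, 42.95917892456055) 1303 [0.53362185 0.10509045 0.097     ]
215 [468.27915573 157.97993469] (34.55182647705078, 41.36738967895508) 1172 [0.53328736 0.10518    0.097     ]Traceback (most recent call last):
  File "<stdin>", line 13, in <module>
  File "<stdin>", line 6, in bl
    return _wrapfunc(a, 'argmax', axis=axis, out=out, **kwds)
    return bound(*args, **kwds)
ValueError: attempt to get argmax of an empty sequence
```

```bash
python3 - <<'E'
from h import *
import pickle
s=pickle.load(open("s4.pkl","rb")); C=cam("wrist",s); w=cv2.imread("pics/w4.png")
p=(468.3,158.0); q=(292.8,236.3); print("tube",tri([ray(C,p),ray(cam("top"),q)]),plane(cam("top"),q,.097),tri([ray(C,p),ray(cam("side"),(305.5,257.5))]))
m=np.zeros((480,640),np.uint8); m[280:390,255:385]=cv2.inRange(cv2.cvtColor(w,cv2.COLOR_BGR2HSV),(5,150,80),(24,255,255))[280:390,255:385]
cn=max(cv2.findContours(m,0,1)[0],key=cv2.contourArea); e=cv2.fitEllipse(cn); print(e)
h=plane(C,e[0],s["eef_pos"][2]+.062); Rt=rot(s["ee_rot"]); print("held",h,"tool",Rt.T@(h-s["eef_pos"]))
d=np.array([.5333,.1055])-h[:2]; print(d,Rt.T@np.array([d[0],d[1],-.03])/.75)
E
```

```text
tube [0.53440605 0.10607043 0.09404   ] [0.53435887 0.10576744 0.097     ] [0.53324593 0.10575959 0.09531127]
((318.09088134765625, 337.86956787109375), (85.53483581542969, 100.22053527832031), 90.03040313720703)
held [0.55702543 0.00214086 0.20273595] tool [-0.00157743 -0.0004912  -0.06200299]
[-0.02372543  0.10335914] [0.07169125 0.12188043 0.03998031]
```

```bash
M="python3 -m handwheel"
$M '[[0,[0.036,0.061,0],[0,0,0]],[0,[0.0717,0.122,0],[0,0,0]],[0,[0.0717,0.122,0],[0,0,0]],[0,[0.0717,0.122,0],[0,0,0]],[0,[0.0717,0.122,0],[0,0,0]]]'
cat > st.py <<'E'
from h import *
L=[]
s=ctrl.observe(); Rt=rot(s["ee_rot"])
p=s["eef_pos"]; ax=p+Rt@np.array([-.0016,-.0005,0]); d=np.array([.5335-ax[0],.1055-ax[1],0])
print("t",round(s["time"],2),"tcp",p.round(4),"err",d.round(4),"tool units",(Rt.T@d/.75).round(4),"F",s["force"].round(1),"tq",s["wrist_torque"].round(2),"w",round(s["width"],3),"j7",s["joints"][6].round(2),"tilt",Rt[:2,2].round(4),"yaw",np.degrees(np.arctan2(Rt[1,1],Rt[0,1])).round(1))
E
python3 st.py
```

```text
time: 8.25
eef_pos: [0.5335, 0.1021, 0.1421]
ee_rot: [0.0, 0.156, 0.988, -0.001]
force: [0.1, -0.6, -1.0]
width: 0.59
finger_force: 63.1
t 8.25 tcp [0.5335 0.1021 0.1421] err [-0.0014  0.0044  0.    ] tool units [ 0.0036  0.005  -0.    ] F [ 0.1 -0.6 -1. ] tq [-0.07 -0.01  0.  ] w 0.59 j7 1.21 tilt [ 0.     -0.0013] yaw 72.0
```

```bash
M="python3 -m handwheel"
$M '[[0,[0.0036,0.005,0],[0,0,0]],[0,[0.0036,0.005,0.04],[0,0,0]],[0,[0.0036,0.005,0.07],[0,0,0]],[0,[0.0036,0.005,0.07],[0,0,0]],[0,[0.0036,0.005,0.07],[0,0,0]]]'
python3 st.py
```

```text
time: 8.75
eef_pos: [0.5321, 0.1077, 0.0898]
ee_rot: [-0.0, 0.156, 0.988, -0.001]
force: [0.2, 0.3, -0.2]
width: 0.592
finger_force: 63.1
t 8.75 tcp [0.5321 0.1077 0.0898] err [ 0.0001 -0.0012  0.    ] tool units [-0.0006 -0.0015  0.    ] F [ 0.2  0.3 -0.2] tq [ 0.05 -0.01  0.02] w 0.592 j7 1.25 tilt [-0.0004 -0.001 ] yaw 72.0
```

```bash
M="python3 -m handwheel"
$M '[[0,[0,-0.001,0.01],[0,0,0]],[0,[0,-0.001,0.018],[0,0,0]],[0,[0,-0.001,0.022],[0,0,0]],[0,[0,-0.001,0.026],[0,0,0]],[0,[0,-0.001,0.026],[0,0,0]]]'
python3 st.py
```

```text
time: 9.25
eef_pos: [0.5325, 0.1073, 0.0705]
ee_rot: [0.001, 0.155, 0.988, -0.001]
force: [0.6, -2.7, -1.0]
width: 0.591
finger_force: 63.2
t 9.25 tcp [0.5325 0.1073 0.0705] err [-0.0004 -0.0008  0.    ] tool units [ 0.0002 -0.0012  0.    ] F [ 0.6 -2.7 -1. ] tq [-0.57 -0.16 -0.03] w 0.591 j7 1.28 tilt [ 0.0015 -0.0014] yaw 72.2
```

```bash
M="python3 -m handwheel"
$M '[[0,[0,-0.0015,0.006],[0,0,0]],[0,[0,-0.0015,0.012],[0,0,0]],[0,[0,-0.0015,0.016],[0,0,0]],[0,[0,-0.0015,0.016],[0,0,0]]]'
python3 st.py
```

```text
time: 9.65
eef_pos: [0.532, 0.1068, 0.059]
ee_rot: [0.0, 0.155, 0.988, -0.0]
force: [-1.8, -3.6, 7.4]
width: 0.586
finger_force: 63.9
t 9.65 tcp [0.532  0.1068 0.059 ] err [ 0.0001 -0.0004  0.    ] tool units [-0.0003 -0.0004  0.    ] F [-1.8 -3.6  7.4] tq [-0.77  0.28 -0.04] w 0.586 j7 1.29 tilt [ 0.0003 -0.0002] yaw 72.2
```

Resting on the pins (predicted TCP z 0.060, measured 0.059). Turning in steps under light pressure.

```bash
M="python3 -m handwheel"
$M '[[0,[0,-0.001,0.002],[0,0,0.044]],[0,[0,-0.0005,0.002],[0,0,0.088]],[0,[-0.0005,0,0.002],[0,0,0.133]],[0,[-0.0009,0.0005,0.002],[0,0,0.177]],[0,[-0.0009,0.0005,0.002],[0,0,0.177]]]'
python3 st.py
```

```text
time: 10.15
eef_pos: [0.5319, 0.1084, 0.0569]
ee_rot: [-0.0, 0.418, 0.909, -0.001]
force: [-0.3, -2.0, 4.9]
width: 0.593
finger_force: 64.2
t 10.15 tcp [0.5319 0.1084 0.0569] err [ 0.001  -0.0014  0.    ] tool units [-0.0023 -0.0002  0.    ] F [-0.3 -2.   4.9] tq [-0.42  0.31  1.05] w 0.593 j7 0.82 tilt [-0.0013 -0.0014] yaw 40.6
```

A twisting moment of 1 N m has appeared along with a 2 mm drop, so the keyways have probably caught the pins. I'll ease the turn back a little and press down.

```bash
M="python3 -m handwheel"
$M '[[0,[-0.001,0,0.002],[0,0,-0.02]],[0,[-0.001,0,0.004],[0,0,-0.02]],[0,[-0.001,0,0.006],[0,0,-0.02]],[0,[-0.001,0,0.008],[0,0,-0.02]]]'
python3 st.py
```

```text
time: 10.55
eef_pos: [0.5317, 0.108, 0.0518]
ee_rot: [-0.002, 0.39, 0.921, -0.0]
force: [-7.8, -1.8, 19.2]
width: 0.592
finger_force: 65.7
t 10.55 tcp [0.5317 0.108  0.0518] err [ 0.001 -0.001  0.   ] tool units [-0.0019  0.0001 -0.    ] F [-7.8 -1.8 19.2] tq [-0.43  1.64  0.88] w 0.592 j7 0.88 tilt [-0.0035  0.0009] yaw 44.1
```

```bash
M="python3 -m handwheel"
$M '[[0,[-0.001,0,0],[0,0,-0.02]],[0,[-0.0015,0,0],[0,0,-0.04]],[0,[-0.0015,0,0],[0,0,-0.04]]]'
python3 st.py
cat > el.py <<'E'
from h import *
s=ctrl.observe(); w=ctrl.capture("wrist"); cv2.imwrite("pics/el%05d.png"%(s["time"]*100),w)
m=np.zeros((480,640),np.uint8); m[270:400,245:395]=cv2.inRange(cv2.cvtColor(w,cv2.COLOR_BGR2HSV),(5,150,80),(24,255,255))[270:400,245:395]
print(cv2.fitEllipse(max(cv2.findContours(m,0,1)[0],key=cv2.contourArea)))
E
python3 el.py
```

```text
time: 10.85
eef_pos: [0.5323, 0.1073, 0.05]
ee_rot: [-0.001, 0.333, 0.943, 0.0]
force: [-1.2, 0.5, -1.7]
width: 0.587
finger_force: 63.8
t 10.85 tcp [0.5323 0.1073 0.05  ] err [ 0.0002 -0.0004  0.    ] tool units [-0.0006 -0.0003 -0.    ] F [-1.2  0.5 -1.7] tq [0.08 0.13 0.04] w 0.587 j7 0.98 tilt [-0.0019  0.0014] yaw 51.1
((318.09124755859375, 342.3712463378906), (85.66016387939453, 99.887939453125), 89.35520935058594)
```

Free again: no force or moment, 9 mm below the resting height, and the window ellipse is the same size, so the cell hasn't slipped. The keyways are over the pins; now pushing home.

```bash
M="python3 -m handwheel"
$M '[[0,[-0.0006,0,0.003],[0,0,0]],[0,[-0.0006,0,0.006],[0,0,0]],[0,[-0.0006,0,0.008],[0,0,0]],[0,[-0.0006,0,0.008],[0,0,0]]]' 80
python3 st.py
$M '[[0,[0,0,0.002],[0,0,0]],[0,[0,0,0.004],[0,0,0]],[0,[0,0,0.004],[0,0,0]]]'
python3 st.py
```

```text
time: 11.3
eef_pos: [0.5326, 0.1066, 0.0447]
ee_rot: [-0.002, 0.333, 0.943, 0.0]
force: [-4.0, 0.5, 5.4]
width: 0.584
finger_force: 86.4
t 11.3 tcp [0.5326 0.1066 0.0447] err [-0.      0.0003  0.    ] tool units [0.0003 0.0003 0.    ] F [-4.   0.5  5.4] tq [ 0.29  1.07 -0.04] w 0.584 j7 0.99 tilt [-0.003   0.0012] yaw 51.1
time: 11.6
eef_pos: [0.5325, 0.1066, 0.0424]
ee_rot: [-0.002, 0.333, 0.943, 0.0]
force: [-6.0, 0.8, 9.3]
width: 0.582
finger_force: 86.8
t 11.6 tcp [0.5325 0.1066 0.0424] err [0.     0.0003 0.    ] tool units [0.0002 0.0003 0.    ] F [-6.   0.8  9.3] tq [0.28 1.37 0.04] w 0.582 j7 1.0 tilt [-0.0035  0.0017] yaw 51.1
```

```bash
M="python3 -m handwheel"
$M '[[0,[0.001,-0.001,0.001],[0,0,0]],[0,[0.001,-0.001,0.003],[0,0,0]],[0,[0.001,-0.001,0.003],[0,0,0]]]'
python3 st.py
$M '[[0,[0,0,0.001],[0,0,0]],[0,[0,0,0.003],[0,0,0]],[0,[0,0,0.003],[0,0,0]]]'
python3 st.py
```

```text
time: 11.9
eef_pos: [0.5326, 0.1066, 0.0408]
ee_rot: [-0.001, 0.333, 0.943, 0.001]
force: [-6.2, 0.4, 11.8]
width: 0.588
finger_force: 87.2
t 11.9 tcp [0.5326 0.1066 0.0408] err [-0.0001  0.0003  0.    ] tool units [0.0003 0.0002 0.    ] F [-6.2  0.4 11.8] tq [ 0.28  1.32 -0.05] w 0.588 j7 1.0 tilt [-0.0014  0.0023] yaw 51.1
time: 12.2
eef_pos: [0.5326, 0.1067, 0.0407]
ee_rot: [-0.002, 0.333, 0.943, 0.001]
force: [-12.3, -0.0, 25.8]
width: 0.583
finger_force: 88.8
t 12.2 tcp [0.5326 0.1067 0.0407] err [-0.      0.0002  0.    ] tool units [0.0002 0.0002 0.    ] F [-12.3  -0.   25.8] tq [0.1  2.58 0.04] w 0.583 j7 1.0 tilt [-0.0033  0.0041] yaw 51.1
```

There is a hard stop at 0.0407 (0.041 predicted), with 26 N against the spring's 11 N. A last look to confirm.

```bash
python3 el.py; python3 - <<'E'
from h import *
import glob
a=ctrl.capture("side"); w=cv2.imread(sorted(glob.glob("pics/el*.png"))[-1])
o=np.hstack([cv2.resize(a[190:350,210:370],(400,400),interpolation=cv2.INTER_CUBIC),cv2.resize(w,(400,300))[:300] if 0 else cv2.resize(w[100:480,130:510],(400,400))]); cv2.imwrite("pics/c5.png",o)
E
python3 st.py
```

```text
((317.9449157714844, 342.5213317871094), (85.25077819824219, 99.84951782226562), 89.49990844726562)
t 12.3 tcp [0.5326 0.1067 0.0407] err [-0.      0.0002  0.    ] tool units [0.0002 0.0002 0.    ] F [-12.1  -0.3  26.9] tq [0.11 2.56 0.03] w 0.583 j7 1.0 tilt [-0.0032  0.0042] yaw 51.1
```

View pics/c5.png

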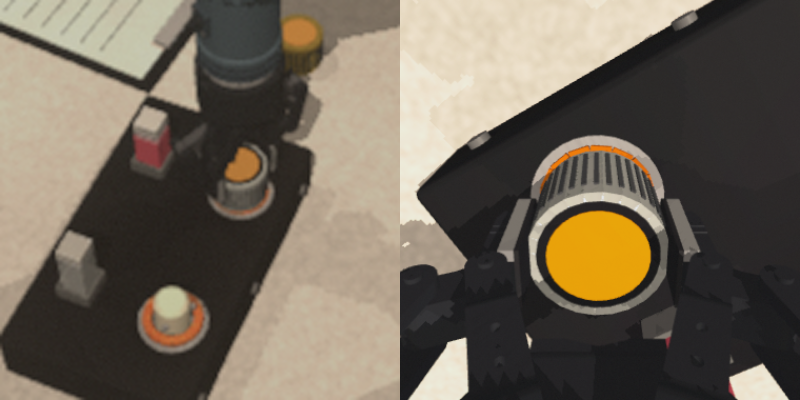

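Left: the cell sits low on tube B inside its ring at (240,190), with the pink vial upright at (153,140) and the other tube and vial untouched. Right: the cell is square in the pads at (600,255), the orange seat is pressed under it, and its size in the hand is unchanged. It is home, so I'm handing in.

```bash
python3 -c "
from cell import ctrl
print(ctrl.hand_in())"
```

```text
the job is handed in; nothing more can be done
None
```

I handed the job in at about 12.4 s: the grey filter cell is keyed over the pins of tube B, in front of the pink vial, and still gripped and pushed home at about 26 N against a hard stop at the predicted height; in the last picture both vials stand upright, and the hand-in returned no verdict.

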